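# Sort door guide shoes by sliding drag

### The job

Slide each of the three door guide shoes along the grey plate and feel how hard it drags under its own weight: slide every free-running one onto the blue strip and every one that drags hard onto the yellow strip. Keep the shoes down flat on the plate the whole time, never lifting them or bearing down on them, leave them centred across the width of their strips, and do not disturb the other parts on the bench.

Things in the scene. Friction and masses are not known exactly. Their poses are not given: they have to be found in the camera images.
- plate: the fixed grey slide plate on the bench, 320 mm (its x, pointing roughly away from the robot) by 360 mm (its y), 8 mm thick; origin at the centre of its underside. The shoes start on its grey middle, side by side along y about 115 mm apart, their x within 0.15 rad of the plate's x
- blue_strip (a point): centre of the blue strip, on the plate's top surface: flush paint 80 mm wide (plate x) across the plate's full width (y), on the side near the robot; 105 mm from the plate's middle
- yellow_strip (a point): centre of the yellow strip, the same on the far side of the plate, 105 mm from its middle
- shoe_a_lug (a point): door guide shoe, one of three that look alike: dark steel carrier on a white sole, 96 mm long (its x), 44 wide (y), 18 high, flat underneath; on its middle stands a bright steel lug 12 mm thick (along x), 32 wide (along y), from 18 to 68 mm above the underside. This point: in the lug, over the shoe's centre, 46 mm above the underside; z up. Its letter does not tell whether it drags
- shoe_b_lug (a point): another such shoe, same sizes and point. 0.78 to 0.94 kg. Bearing on the plate with its own weight alone, a free-running shoe takes 0.8 to 1.2 N sideways to keep sliding slowly, a dragging one 5.3 to 7.4 N (less if partly lifted, more if pressed down). Pushed at or below this point it slides without tipping; pushed well above it a dragging shoe may tip
- shoe_c_lug (a point): another such shoe, same sizes and point. Free-running and dragging shoes look the same; how many of the three drag is not told; expect at least one of each
- follower_mid (a point): a matt black cam follower standing on the bench, 40 mm across, 44 mm high with its stud; its middle. Leave alone
- roller_mid (a point): a blue polymer roller lying flat on the bench, 56 mm across, 22 mm high; its middle. Leave alone
- guide_block_mid (a point): a white nylon guide block with a groove, 50 x 30 x 28 mm; its middle. Leave alone
- stand_mid (a point): a fixed slotted aluminium stand, 130 x 90 mm, holding three upright steel interlock plates, 137 mm high in all; on its axis, 60 mm above the bench. Leave alone
Not all that is in view belongs to the job. What is shaped like the part that bears shoe_b_lug but green or red is not meant.

How it is judged:
By the outcome, as a careful person would: the job done as asked, in the order asked, and still so for the second after the job is handed in, with the robot touching nothing.
It also fails if it takes over 64 s, if anything falls off the work surface, if the arm or the gripper's body presses on something with over 40 N, if the wrist force passes 120 N, or if a joint passes its speed limit or range.

### The arm

A 6-joint arm with a two-finger parallel gripper is mounted at the origin on the work surface. World frame = base frame: x ahead of the robot, y to its left, z up, the work surface at z = 0. Lengths are in m, angles in rad, forces in N, time in s.
With the tool pointing down it reaches from about 0.35 to 0.85 m from the base axis. Payload 8.1 kg.
Tool frame: the origin (TCP) lies between the finger pads; the fingertips stand 8 mm ahead of it and the grasp point (between the pads) lies 11 mm behind it; z points along the fingers, y is the line along which they close (so a half turn about z gives the same grasp; the last joint's range is limited). The gripper opens to 93 mm and grips with 3 to 60 N. Pads are 15 mm wide; open, the fingers measure 128 mm over their backs; the gripper's body (75 mm by 188 mm) begins 65 mm behind the grasp point.
Start: joints at [-1.335, 0.13, 1.488, -0, 1.523, -0.085], TCP at [0.189, -0.569, 0.227] pointing down, gripper open.
Joint ranges: [-2.96, 2.96], [-0.89, 2.26], [0.02, 2.5], [-1.34, 4.48], [0, 2.73], [-2.66, 2.66]. Speed limits (rad/s): [2.39, 2.39, 2.79, 3.14, 3.14, 3.14].

### API

Orientations are given as a unit quaternion [x, y, z, w].
In Python, from bench import env, cams gives the robot as it stands.
- The arm moves only by the tool arm_command, never from a script. Its argument "series" is one flat list of numbers, 7 for each row, row after row: the shift along the tool's x, y, z in cm, then the turn, a rotation vector about the tool's x, y, z in rad, then the finger opening in cm, from 0 to 9.3. In form: [dx, dy, dz, rx, ry, rz, jaw, dx, dy, dz, rx, ry, rz, jaw, ...]. A call has exactly 8 rows; each row is the pose to reach, as a shift and turn from the pose commanded when the call began, along the tool's axes at that moment; what a row does not reach only later rows make up. A row lasts 1/12 s, in which the tool goes at most 41.7 mm and 7.16 degrees, less where a joint would pass 70% of its speed; a pose out of reach is approached as far as the arm can. A call with a gripper value outside its range is refused whole. The fingers move at their own pace and stop on an object; the grip force is fixed at half the most. Time passes only in rows, so rows that repeat a pose let the fingers close, or fill a call up. It gives the time, the measured TCP pose, the force, the opening and the grip force at its end, in the units of the state.
- env.observe(): the state, without advancing time (a new reading comes with each control period).
- cams.capture(name): name is "scene" or "top"; returns (picture, depth): 384x512x3 uint8, blue, green, red; 384x512 float32, m along the optical axis (not along the pixel's ray), 0 where there is no reading.
- cams.get_calibration(name): a dict with "fovy" (degrees; the focal length in pixels is half the picture's height over the tangent of half this angle, whatever the lens; pixels are square), "cx", "cy" (the principal point, pixels), "distortion" ([k1, k2, p1, p2, k3] as OpenCV has them; the pictures are not rectified), "R" (3x3) and "t" (3): a world point X has camera coordinates R X + t. Camera axes: x right, y down, z forward; pixel columns grow to the right and rows downward; lengths in m; the calibration is good to about 2 mm. A picture is of the moment at which its call begins. get_calibration takes no time and is no camera call.
- env.close_job(): hands the job in; it is judged then, once.
Trained networks look in the newest picture that a camera, given by its name, has taken for a name from the list of things; names that differ only in an ending like _2 or _b are one class to them, and where a whole thing is asked for, a point or a joint stands for the part that bears it (a point fixed in the world has none). Each returns a list of dicts, best first, with "confidence" (0 to 1); they miss things now and then, are a little off and sometimes report something else, mostly with a low value. They report only what shows in the picture. A call takes as long as a camera call. They do not tell look-alikes from the thing itself.
- cams.spot_in(camera, thing): "extent" ([left, top, right, bottom] in pixels, round what is visible of it).
- cams.cut_out(camera, thing): "region" (384x512 bool, what is visible of it) and "extent" ([left, top, right, bottom] in pixels, round what is visible of it).
The state is a dict: "t": time; "joint_positions": joint angles; "qd": joint speeds; "joint_efforts": joint torques, N m; "tool_pos": TCP position; "eef_rot": TCP orientation; "ft_force": force on the tool from outside, world axes, zero at the start; "wrist_torque": the same for the moment, N m; "grip_width": finger opening in m; "grasp_force": force on a finger pad.
Only numpy, scipy, OpenCV 4.12 (cv2) and the standard library are available. Lean on these libraries where they do the work, as an engineer would, in place of code of your own. Each camera call takes 0.05 s, during which the arm holds its last target. There are 200 camera calls.

## Working session

There is one attempt and no reset: what is moved stays moved. The work goes in short steps, Python scripts to look and compute and a tool call to move; the robot and the scene stay as the last step left them, time stands still between calls to the robot, and variables do not carry over. Pictures are saved under pics/ and viewed, at most 10 in all, crops included, and the job is handed in when it is done.

Besides the shell and the picture viewer there is one more tool, called after "Emit:" as name(argument=value, ...) on one line, values as JSON. arm_command: Moves the arm, as the interface text tells. Its arguments: {"type":"object","properties":{"series":{"type":"array"}},"required":["series"]}

```bash
mkdir -p pics; ls; cat > h.py <<'E'
import numpy as np, cv2
from bench import env, cams
def cal(n):
    c=cams.get_calibration(n); f=192/np.tan(np.radians(c["fovy"])/2)
    return np.array([[f,0,c["cx"]],[0,f,c["cy"]],[0,0,1]]),np.array(c["distortion"],float),np.array(c["R"]),np.array(c["t"])
def world(n,uv,z):
    "pixels to world; z: depth (array) along axis"
    K,D,R,t=cal(n); p=cv2.undistortPoints(np.array(uv,float).reshape(-1,1,2),K,D).reshape(-1,2)
    X=np.c_[p,np.ones(len(p))]*np.reshape(z,(-1,1)); return (X-t)@R
def onplane(n,uv,h):
    K,D,R,t=cal(n); p=cv2.undistortPoints(np.array(uv,float).reshape(-1,1,2),K,D).reshape(-1,2)
    d=np.c_[p,np.ones(len(p))]@R; o=-t@R; return o+d*((h-o[2])/d[:,2])[:,None]
E
python3 - <<'E'
from h import *
for n in("top","scene"):
    im,d=cams.capture(n); cv2.imwrite(f"pics/{n}0.png",im); np.save(n+"_d.npy",d)
    for th in ("shoe_a_lug","plate"):
        for r in cams.spot_in(n,th): print(n,th,round(r["confidence"],2),np.round(r["extent"]))
s=env.observe(); print(s["t"],s["tool_pos"],s["eef_rot"],s["ft_force"])
E
```

```text
pics
top shoe_a_lug 0.88 [241. 195. 259. 226.]
top shoe_a_lug 0.19 [191. 158. 313. 267.]
top plate 0.64 [194. 158. 314. 270.]
scene shoe_a_lug 0.94 [276. 167. 303. 199.]
scene shoe_a_lug 0.74 [214. 132. 367. 256.]
scene shoe_a_lug 0.65 [376. 266. 400. 287.]
scene plate 0.72 [217. 136. 366. 258.]
0.3 [ 0.18917476 -0.56921673  0.22628668] [ 9.87159340e-01  1.59738355e-01 -1.93350373e-05 -3.07221810e-04] [-0.13515137 -0.39088273 -0.23408351]
```

```bash
sleep 5; ls pics
```

```text
scene0.png
top0.png
```

View pics/top0.png

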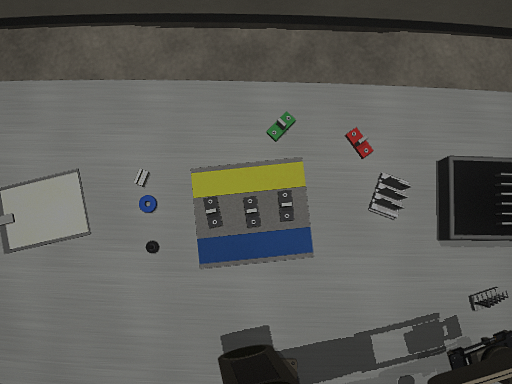

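View pics/scene0.png

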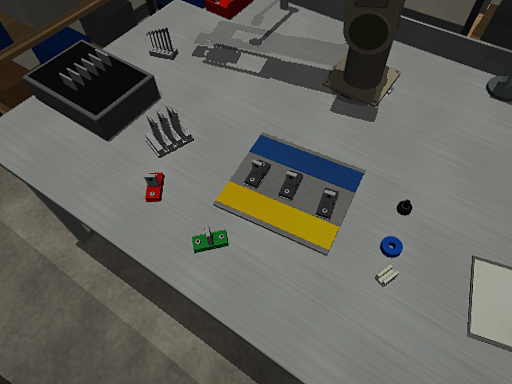

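The top view shows the plate with yellow on the far side (rows 160-195) and blue on the near side (230-267). The three shoes are at about (212,212), (251,211) and (286,205). The stand is at (388,197) and the loose parts are at (142-153, 178-247), all clear of the plate. The scene view agrees.

```bash
cat > loc.py <<'E'
from h import *
def strips(im,n):
    hsv=cv2.cvtColor(im,cv2.COLOR_BGR2HSV); out={}
    for k,lo,hi in(("Y",(20,120,90),(35,255,255)),("B",(100,130,50),(130,255,255))):
        m=cv2.inRange(hsv,lo,hi); nl,l,st,c=cv2.connectedComponentsWithStats(m)
        o=[i for i in range(1,nl) if 150<c[i][0]<400 and 100<c[i][1]<300]
        i=max(o,key=lambda i:st[i,4]); v,u=np.nonzero(l==i)
        P=onplane(n,np.c_[u,v],.008)[:,:2].astype(np.float32)
        out[k]=cv2.minAreaRect(P*1000)
    return out
def shoes(im,d,n,plate,yaw,zlo=.05,zhi=.085):
    v,u=np.nonzero(d>0); P=world(n,np.c_[u,v],d[v,u])
    q=(P[:,:2]-plate)@np.array([[np.cos(yaw),-np.sin(yaw)],[np.sin(yaw),np.cos(yaw)]])
    k=(abs(q[:,0])<.17)&(abs(q[:,1])<.19)
    res={}
    for nm,a,b in(("lug",zlo,zhi),("body",.018,.034)):
        kk=k&(P[:,2]>a)&(P[:,2]<b); m=np.zeros(d.shape,np.uint8); m[v[kk],u[kk]]=1
        idx=np.zeros(d.shape,int); idx[v,u]=np.arange(len(v))
        nl,l,st,c=cv2.connectedComponentsWithStats(m)
        for i in range(1,nl):
            if st[i,4]<6: continue
            X=P[idx[l==i]]; r=cv2.minAreaRect((X[:,:2]*1000).astype(np.float32))
            print(n,nm,st[i,4],"mean",np.round(X.mean(0)*1000),"rect",np.round(r[0]),np.round(r[1]),round(r[2],1),"zmax",round(X[:,2].max(),3))
E
python3 - <<'E'
from loc import *
for n in("top","scene"):
    im=cv2.imread(f"pics/{n}0.png"); d=np.load(n+"_d.npy"); s=strips(im,n); print(n,s)
    Y,B=np.array(s["Y"][0]),np.array(s["B"][0]); e=Y-B; print(np.linalg.norm(e),np.arctan2(e[1],e[0]),(Y+B)/2)
    shoes(im,d,n,(Y+B)/2000,np.arctan2(e[1],e[0]))
E
```

```text
top {'Y': ((668.9132080078125, 60.65845489501953), (81.15135192871094, 360.0791015625), 7.397994518280029), 'B': ((461.072021484375, 34.021331787109375), (79.46673583984375, 358.21417236328125), 7.352413177490234)}
209.54115381694427 0.12746609034765818 [564.99261475  47.33989334]
top lug 48 mean [587. -61.  73.] rect [588. -60.] [12. 30.] 3.0 zmax 0.083
top lug 48 mean [562. 168.  74.] rect [562. 168.] [12. 31.] 13.7 zmax 0.082
top lug 46 mean [566.  46.  74.] rect [566.  46.] [12. 31.] 10.0 zmax 0.084
top body 340 mean [588. -61.  26.] rect [588. -61.] [94. 43.] 6.3 zmax 0.034
top body 339 mean [562. 167.  26.] rect [563. 168.] [94. 43.] 13.6 zmax 0.034
top body 350 mean [566.  45.  26.] rect [566.  45.] [94. 43.] 11.7 zmax 0.034
scene {'Y': ((670.7276000976562, 59.497772216796875), (81.0128173828125, 360.07318115234375), 7.5905022621154785), 'B': ((462.92437744140625, 33.05906677246094), (79.58409118652344, 358.5726013183594), 7.318501949310303)}
209.47836282512657 0.1265496140542217 [566.82598877  46.27841949]
scene lug 86 mean [593. -59.  67.] rect [591. -61.] [14. 32.] 7.5 zmax 0.077
scene lug 91 mean [572.  47.  66.] rect [570.  46.] [14. 32.] 8.9 zmax 0.079
scene lug 96 mean [567. 168.  67.] rect [565. 167.] [15. 32.] 12.4 zmax 0.077
scene body 274 mean [600. -57.  25.] rect [591. -61.] [96. 43.] 5.5 zmax 0.034
scene body 271 mean [580.  50.  25.] rect [569.  45.] [95. 42.] 10.1 zmax 0.034
scene body 282 mean [579. 172.  25.] rect [565. 167.] [95. 42.] 13.7 zmax 0.033
```

```bash
cat > go.py <<'E'
import sys
from h import *
from scipy.spatial.transform import Rotation as Ro
def go(x,y,z,yawdeg):
    "tool y along yaw; mm"
    s=env.observe(); R=Ro.from_quat(s["eef_rot"]); p=np.array(s["tool_pos"])
    c,q=np.cos(np.radians(yawdeg)),np.sin(np.radians(yawdeg))
    T=Ro.from_matrix(np.array([[q,c,0],[-c,q,0],[0,0,-1.]]))
    print("t",round(s["t"],2),"tcp",np.round(p*1000,1),"F",np.round(s["ft_force"],2),"w",round(s["grip_width"]*100,2),"q",np.round(s["joint_positions"],2))
    print("shift cm",np.round(R.inv().apply(np.array([x,y,z])/1000-p)*100,2),"rot",np.round((R.inv()*T).as_rotvec(),3))
if __name__=="__main__": go(*map(float,sys.argv[1:]))
E
python3 go.py 589.5 -60.5 150 5.9
```

```text
Traceback (most recent call last):
  File "go.py", line 11, in <module>
    if __name__=="__main__": go(*map(float,sys.argv[1:]))
                             ~~^^^^^^^^^^^^^^^^^^^^^^^^^^
  File "go.py", line 8, in go
    T=Ro.from_matrix(np.array([[q,c,0],[-c,q,0],[0,0,-1.]]))
  File "scipy/spatial/transform/_rotation.pyx", line 1143, in scipy.spatial.transform._rotation.Rotation.from_matrix
ValueError: Non-positive determinant (left-handed or null coordinate frame) in rotation matrix 0: [[ 0.10279254  0.99470282  0.        ]
 [-0.99470282  0.10279254  0.        ]
 [ 0.          0.         -1.        ]].
```

```bash
sed -i 's/\[\[q,c,0\],\[-c,q,0\]/[[-q,c,0],[c,q,0]/' go.py; python3 go.py 589.5 -60.5 210 5.9
```

```text
t 0.3 tcp [ 189.2 -569.2  226.3] F [-0.14 -0.39 -0.23] w 9.25 q [-1.34  0.13  1.49  0.    1.52 -0.09]
shift cm [ 54.03 -35.65   1.65] rot [-0.    -0.    -1.353]
```

Emit:
arm_command(series=[54,-35.6,1.6,0,0,-1.353,3,54,-35.6,1.6,0,0,-1.353,3,54,-35.6,1.6,0,0,-1.353,3,54,-35.6,1.6,0,0,-1.353,3,54,-35.6,1.6,0,0,-1.353,3,54,-35.6,1.6,0,0,-1.353,3,54,-35.6,1.6,0,0,-1.353,3,54,-35.6,1.6,0,0,-1.353,3])

```text
t: 0.97
tool_pos: [0.3962, -0.3059, 0.2186]
eef_rot: [0.788, 0.616, 0.0, 0.0]
ft_force: [0.7, -0.7, 0.1]
grip_width: 0.0444
grasp_force: 0.0
```

```bash
python3 go.py 589.5 -60.5 150 5.9
```

```text
t 0.97 tcp [ 396.2 -305.9  218.6] F [ 0.73 -0.7   0.07] w 4.44 q [-0.76 -0.14  1.77  0.    1.51 -0.52]
shift cm [28.48 12.82  6.85] rot [ 0.     0.    -0.347]
```

Emit:
arm_command(series=[28.5,12.8,3,0,0,-0.347,3,28.5,12.8,3,0,0,-0.347,3,28.5,12.8,3,0,0,-0.347,3,28.5,12.8,3,0,0,-0.347,3,28.5,12.8,3,0,0,-0.347,3,28.5,12.8,3,0,0,-0.347,3,28.5,12.8,3,0,0,-0.347,3,28.5,12.8,6.8,0,0,-0.347,3])

```text
t: 1.63
tool_pos: [0.5952, -0.0615, 0.1609]
eef_rot: [0.671, 0.741, 0.004, 0.005]
ft_force: [1.8, -0.7, 1.6]
grip_width: 0.0302
grasp_force: 0.0
```

```bash
python3 go.py 589.5 -60.5 110 5.9
```

```text
t 1.63 tcp [595.2 -61.5 160.9] F [ 1.8  -0.7   1.57] w 3.02 q [-0.19  0.15  1.59  0.    1.39 -0.29]
shift cm [ 0.16 -0.63  5.08] rot [ 0.013  0.002 -0.004]
```

Emit:
arm_command(series=[0,0,3,0,0,0,3,0,0,4.5,0,0,0,3,0,0,4.5,0,0,0,3,0,0,4.5,0,0,0,3,0,0,4.5,0,0,0,3,0,0,4.5,0,0,0,3,0,0,4.5,0,0,0,3,0,0,4.5,0,0,0,3])

```text
t: 2.3
tool_pos: [0.5896, -0.0652, 0.1107]
eef_rot: [0.672, 0.74, 0.001, 0.001]
ft_force: [-0.8, -0.1, 0.0]
grip_width: 0.03
grasp_force: 0.0
```

```bash
python3 go.py 589.5 -60.5 40 5.9
```

```text
t 2.3 tcp [589.6 -65.2 110.7] F [-0.82 -0.05  0.05] w 3.0 q [-0.2   0.19  1.64  0.    1.31 -0.29]
shift cm [0.47 0.02 7.07] rot [ 0.002  0.001 -0.006]
```

Emit:
arm_command(series=[0.45,0,1,0,0,-0.006,3,0.45,0,2,0,0,-0.006,3,0.45,0,3,0,0,-0.006,3,0.45,0,4,0,0,-0.006,3,0.45,0,5,0,0,-0.006,3,0.45,0,6,0,0,-0.006,3,0.45,0,7,0,0,-0.006,3,0.45,0,7,0,0,-0.006,3])

```text
t: 2.97
tool_pos: [0.5863, -0.0599, 0.0358]
eef_rot: [0.67, 0.743, -0.001, -0.002]
ft_force: [-0.0, -1.2, 0.4]
grip_width: 0.0304
grasp_force: 0.0
```

```bash
python3 go.py 589.5 -60.5 40 5.9;  python3 -c "
from h import *
im,d=cams.capture('scene');cv2.imwrite('pics/s1.png',cv2.resize(im[100:270,180:400],None,fx=3.5,fy=3.5))"
```

```text
t 2.97 tcp [586.3 -59.9  35.8] F [-0.03 -1.19  0.44] w 3.04 q [-0.19  0.28  1.69 -0.    1.18 -0.29]
shift cm [-0.09  0.31 -0.42] rot [-0.004 -0.001 -0.   ]
```

View pics/s1.png

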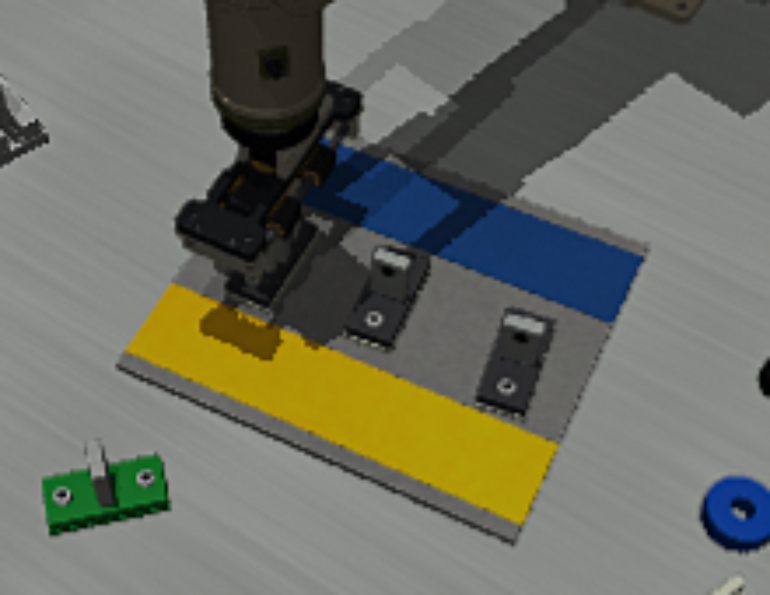

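The gripper straddles the right-hand shoe at about (265,280) in the crop, and the other shoes and parts haven't moved. I'll let it settle and take a force baseline.

Emit:
arm_command(series=[0,0.2,-0.2,0,0,0,3,0,0.2,-0.2,0,0,0,3,0,0.2,-0.2,0,0,0,3,0,0.2,-0.2,0,0,0,3,0,0.2,-0.2,0,0,0,3,0,0.2,-0.2,0,0,0,3,0,0.2,-0.2,0,0,0,3,0,0.2,-0.2,0,0,0,3])

```text
t: 3.68
tool_pos: [0.5902, -0.06, 0.0411]
eef_rot: [0.67, 0.743, 0.0, 0.0]
ft_force: [-0.2, 0.7, -0.4]
grip_width: 0.0303
grasp_force: 0.0
```

```bash
python3 go.py 575 -61.9 40 5.9
```

```text
t 3.68 tcp [590.2 -60.   41.1] F [-0.23  0.71 -0.4 ] w 3.03 q [-0.19  0.27  1.68 -0.    1.19 -0.29]
shift cm [-0.03 -1.53  0.11] rot [0. 0. 0.]
```

Emit:
arm_command(series=[0,-0.3,0,0,0,0,3,0,-0.6,0,0,0,0,3,0,-0.9,0,0,0,0,3,0,-1.2,0,0,0,0,3,0,-1.5,0,0,0,0,3,0,-1.8,0,0,0,0,3,0,-2.1,0,0,0,0,3,0,-2.4,0,0,0,0,3])

```text
t: 4.35
tool_pos: [0.5663, -0.0625, 0.0411]
eef_rot: [0.67, 0.743, 0.0, 0.0]
ft_force: [3.6, 0.6, -1.8]
grip_width: 0.0304
grasp_force: 2.0
```

Emit:
arm_command(series=[0,-0.3,0,0,0,0,3,0,-0.6,0,0,0,0,3,0,-0.9,0,0,0,0,3,0,-1.2,0,0,0,0,3,0,-1.5,0,0,0,0,3,0,-1.8,0,0,0,0,3,0,-2.1,0,0,0,0,3,0,-2.4,0,0,0,0,3])

```text
t: 5.02
tool_pos: [0.5423, -0.065, 0.0411]
eef_rot: [0.67, 0.743, 0.0, 0.0]
ft_force: [4.2, 0.9, -2.4]
grip_width: 0.0304
grasp_force: 2.3
```

```bash
python3 go.py 575 -61.9 40 5.9; python3 -c "
from go import *
print(env.observe()['wrist_torque'])
for i in range(4):
    im,d=cams.capture('top'); print(np.round(env.observe()['ft_force'],2))
cv2.imwrite('pics/t2.png',cv2.resize(im[140:280,150:350],None,fx=3.5,fy=3.5))"; python3 go.py 575 -61.9 40 5.9
```

```text
t 5.02 tcp [542.3 -65.   41.1] F [ 4.24  0.91 -2.41] w 3.04 q [-0.21  0.16  1.81  0.    1.17 -0.32]
shift cm [-0.03  3.28  0.11] rot [0. 0. 0.]
[ 0.0534742  -0.84858995 -0.00373382]
[ 0.78 -0.35 -0.09]
[0.18 0.34 1.21]
[0.23 0.83 0.41]
[-0.28  0.03 -0.32]
t 5.22 tcp [541.9 -65.   40.9] F [-0.28  0.03 -0.32] w 3.0 q [-0.21  0.16  1.81 -0.    1.17 -0.32]
shift cm [-0.03  3.33  0.09] rot [-0.001 -0.    -0.   ]
```

It took about 4.3 N sideways while partly relieved of weight by pad friction, so this shoe drags. I'll lower the contact slightly and push it to yellow.

Emit:
arm_command(series=[0,0.3,0.2,0,0,0,3,0,0.6,0.3,0,0,0,3,0,0.9,0.3,0,0,0,3,0,1.3,0.3,0,0,0,3,0,1.8,0.3,0,0,0,3,0,2.3,0.3,0,0,0,3,0,2.9,0.3,0,0,0,3,0,3.5,0.3,0,0,0,3])

```text
t: 5.88
tool_pos: [0.5758, -0.0614, 0.0377]
eef_rot: [0.67, 0.743, -0.002, -0.002]
ft_force: [-11.8, -1.7, 9.0]
grip_width: 0.0302
grasp_force: 5.8
```

Emit:
arm_command(series=[0,0.6,0,0,0,0,3,0,1.2,0,0,0,0,3,0,1.8,0,0,0,0,3,0,2.4,0,0,0,0,3,0,3.0,0,0,0,0,3,0,3.6,0,0,0,0,3,0,4.2,0,0,0,0,3,0,4.8,0,0,0,0,3])

```text
t: 6.55
tool_pos: [0.6237, -0.0565, 0.0377]
eef_rot: [0.67, 0.743, -0.002, -0.002]
ft_force: [-11.5, -1.5, 7.9]
grip_width: 0.0302
grasp_force: 5.8
```

Emit:
arm_command(series=[0,0.6,0,0,0,0,3,0,1.2,0,0,0,0,3,0,1.8,0,0,0,0,3,0,2.4,0,0,0,0,3,0,3.0,0,0,0,0,3,0,3.5,0,0,0,0,3,0,3.8,0,0,0,0,3,0,4.0,0,0,0,0,3])

```text
t: 7.22
tool_pos: [0.6636, -0.0524, 0.0377]
eef_rot: [0.67, 0.743, -0.001, -0.002]
ft_force: [-11.7, -1.5, 9.6]
grip_width: 0.0304
grasp_force: 6.1
```

```bash
python3 go.py 692 -46.5 40 5.9; python3 - <<'E'
from loc import *
for n in ("scene",):
    im,d=cams.capture(n); shoes(im,d,n,np.array([.566,.0468]),.127)
cv2.imwrite('pics/s3.png',cv2.resize(im[100:270,180:400],None,fx=3.5,fy=3.5))
E
```

```text
t 7.22 tcp [663.6 -52.4  37.7] F [-11.74  -1.47   9.56] w 3.04 q [-0.16  0.46  1.45 -0.    1.24 -0.26]
shift cm [ 0.3   2.88 -0.24] rot [-0.004 -0.     0.   ]
scene lug 90 mean [572.  47.  67.] rect [570.  46.] [12. 30.] 8.3 zmax 0.077
scene lug 7 mean [655. -40.  55.] rect [656. -40.] [1. 9.] 80.1 zmax 0.063
scene lug 16 mean [690. -41.  59.] rect [690. -41.] [ 7. 14.] 62.1 zmax 0.069
scene lug 95 mean [567. 168.  68.] rect [564. 167.] [15. 31.] 10.0 zmax 0.078
scene body 278 mean [580.  50.  25.] rect [570.  45.] [98. 42.] 10.3 zmax 0.033
scene body 175 mean [657. -42.  25.] rect [655. -45.] [97. 24.] 7.3 zmax 0.033
scene body 272 mean [578. 172.  25.] rect [565. 167.] [96. 42.] 13.7 zmax 0.033
```

View pics/s3.png

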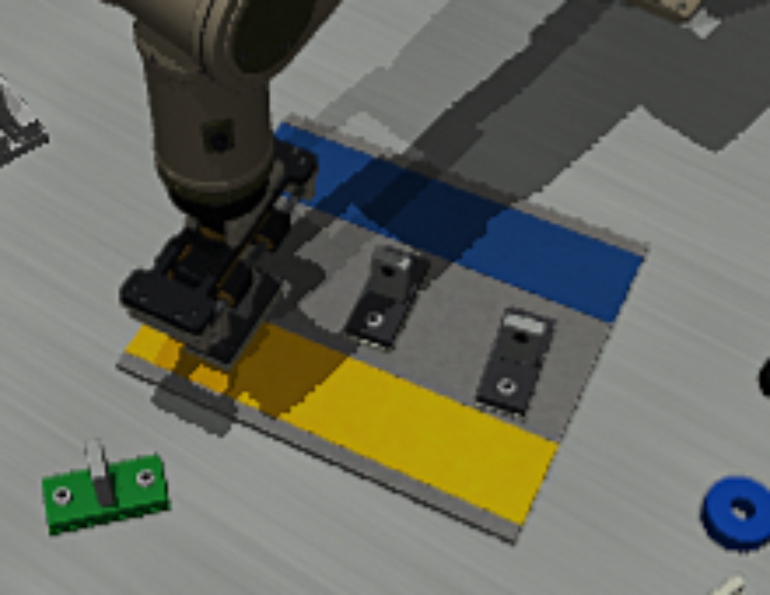

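Lowering just before contact made the pad press down by about 9 N. I'll back off to release it, then resume with z settled.

Emit:
arm_command(series=[0,-0.4,0,0,0,0,3,0,-0.4,-0.1,0,0,0,3,0,-0.4,-0.1,0,0,0,3,0,-0.4,-0.1,0,0,0,3,0,-0.4,-0.1,0,0,0,3,0,-0.4,-0.1,0,0,0,3,0,-0.4,-0.1,0,0,0,3,0,-0.4,-0.1,0,0,0,3])

```text
t: 7.93
tool_pos: [0.6609, -0.0527, 0.039]
eef_rot: [0.67, 0.743, 0.0, 0.0]
ft_force: [0.4, -1.0, 0.6]
grip_width: 0.0302
grasp_force: 0.0
```

Emit:
arm_command(series=[0,0.1,0,0,0,0,3,0,0.3,0,0,0,0,3,0,0.5,0,0,0,0,3,0,0.7,0,0,0,0,3,0,0.9,0,0,0,0,3,0,1.1,0,0,0,0,3,0,1.4,0,0,0,0,3,0,1.7,0,0,0,0,3])

```text
t: 8.6
tool_pos: [0.6761, -0.0512, 0.0389]
eef_rot: [0.67, 0.743, -0.001, -0.002]
ft_force: [-11.5, -1.2, 8.0]
grip_width: 0.0305
grasp_force: 5.5
```

```bash
python3 go.py 692 -46.5 40 5.9
```

```text
t 8.6 tcp [676.1 -51.2  38.9] F [-11.49  -1.18   7.98] w 3.05 q [-0.15  0.49  1.41 -0.    1.25 -0.25]
shift cm [ 0.31  1.63 -0.12] rot [-0.004 -0.    -0.   ]
```

Emit:
arm_command(series=[0,0,-0.02,0,0,0,3,0,0,-0.04,0,0,0,3,0,0.1,-0.06,0,0,0,3,0,0.2,-0.06,0,0,0,3,0,0.3,-0.06,0,0,0,3,0,0.4,-0.06,0,0,0,3,0,0.5,-0.06,0,0,0,3,0,0.6,-0.06,0,0,0,3])

```text
t: 9.27
tool_pos: [0.6821, -0.0505, 0.0389]
eef_rot: [0.67, 0.743, -0.001, -0.001]
ft_force: [-8.0, -0.7, 3.4]
grip_width: 0.0302
grasp_force: 4.0
```

```bash
python3 go.py 692 -46.5 40 5.9
```

```text
t 9.27 tcp [682.1 -50.5  38.9] F [-8.03 -0.66  3.36] w 3.02 q [-0.15  0.5   1.39 -0.    1.25 -0.25]
shift cm [ 0.3   1.03 -0.11] rot [-0.004 -0.    -0.   ]
```

Emit:
arm_command(series=[0,0.1,-0.02,0,0,0,3,0,0.2,-0.04,0,0,0,3,0,0.3,-0.04,0,0,0,3,0,0.4,-0.04,0,0,0,3,0,0.5,-0.04,0,0,0,3,0,0.6,-0.04,0,0,0,3,0,0.7,-0.04,0,0,0,3,0,0.8,-0.04,0,0,0,3])

```text
t: 9.93
tool_pos: [0.6901, -0.0496, 0.039]
eef_rot: [0.67, 0.743, -0.001, -0.002]
ft_force: [-6.4, -0.7, 1.1]
grip_width: 0.03
grasp_force: 3.2
```

Emit:
arm_command(series=[0,0.1,0,0,0,0,3,0,0.2,0,0,0,0,3,0,0.2,0,0,0,0,3,0,-0.4,0,0,0,0,3,0,-0.9,0,0,0,0,3,0,-0.9,-1,0,0,0,3,0,-0.9,-4,0,0,0,3,0,-0.9,-7,0,0,0,3])

```text
t: 10.6
tool_pos: [0.6812, -0.0502, 0.1096]
eef_rot: [0.67, 0.743, -0.001, -0.001]
ft_force: [0.4, 0.3, 1.0]
grip_width: 0.0295
grasp_force: 0.0
```

```bash
python3 go.py 568 46 125 10.5; python3 - <<'E'
from loc import *
for n in ("top","scene",):
    im,d=cams.capture(n); shoes(im,d,n,np.array([.566,.0468]),.127)
E
```

```text
t 10.6 tcp [681.2 -50.2 109.6] F [0.45 0.3  1.03] w 2.95 q [-0.15  0.43  1.35  0.    1.37 -0.25]
shift cm [ 10.73 -10.27  -1.5 ] rot [-0.003 -0.001 -0.08 ]
top lug 48 mean [562. 168.  74.] rect [563. 168.] [12. 31.] 12.3 zmax 0.083
top lug 20 mean [565.  55.  74.] rect [564.  55.] [12. 12.] 1.7 zmax 0.083
top body 49 mean [647. -61.  27.] rect [646. -61.] [17. 25.] 0.4 zmax 0.033
top body 343 mean [562. 168.  26.] rect [563. 168.] [94. 43.] 13.6 zmax 0.034
top body 140 mean [581.  58.  26.] rect [570.  63.] [30. 93.] 81.8 zmax 0.034
scene lug 87 mean [572.  46.  67.] rect [571.  45.] [13. 31.] 6.6 zmax 0.079
scene lug 77 mean [687. -47.  66.] rect [685. -51.] [14. 33.] 4.6 zmax 0.078
scene lug 99 mean [568. 168.  67.] rect [565. 167.] [16. 32.] 14.1 zmax 0.078
scene body 280 mean [580.  50.  25.] rect [568.  45.] [98. 43.] 10.7 zmax 0.034
scene body 320 mean [692. -48.  25.] rect [684. -51.] [95. 42.] 5.8 zmax 0.034
scene body 281 mean [579. 172.  25.] rect [566. 167.] [96. 42.] 13.7 zmax 0.034
```

The first shoe is at s ≈ 104.3 mm of 105, centred on yellow. At near-zero vertical force it took 6.4 N, so it does drag. Next is the middle shoe.

Emit:
arm_command(series=[2.7,-2.6,-1,0,0,-0.02,3,5.4,-5.2,-1,0,0,-0.04,3,8.1,-7.8,-1,0,0,-0.06,3,10.7,-10.3,0,0,0,-0.08,3,10.7,-10.3,0,0,0,-0.08,3,10.7,-10.3,0,0,0,-0.08,3,10.7,-10.3,0,0,0,-0.08,3,10.7,-10.3,0,0,0,-0.08,3])

```text
t: 11.37
tool_pos: [0.5709, 0.0448, 0.1113]
eef_rot: [0.64, 0.769, 0.001, 0.001]
ft_force: [-0.1, 0.6, 0.1]
grip_width: 0.0299
grasp_force: 0.0
```

```bash
python3 go.py 568 46 40 10.5
```

```text
t 11.37 tcp [570.9  44.8 111.3] F [-0.07  0.57  0.11] w 2.99 q [-0.01  0.14  1.69 -0.    1.31 -0.19]
shift cm [ 0.18 -0.29  7.13] rot [ 0.003  0.001 -0.001]
```

Emit:
arm_command(series=[0.15,-0.25,1,0,0,0,3,0.15,-0.25,2.5,0,0,0,3,0.15,-0.25,4,0,0,0,3,0.15,-0.25,5.5,0,0,0,3,0.15,-0.25,6.5,0,0,0,3,0.15,-0.25,7,0,0,0,3,0.15,-0.25,7,0,0,0,3,0.15,-0.25,7,0,0,0,3])

```text
t: 12.03
tool_pos: [0.5668, 0.0462, 0.0401]
eef_rot: [0.64, 0.769, -0.0, -0.0]
ft_force: [-0.2, -0.0, 0.5]
grip_width: 0.0299
grasp_force: 0.0
```

Emit:
arm_command(series=[0,-0.2,0,0,0,0,3,0,-0.4,0,0,0,0,3,0,-0.7,0,0,0,0,3,0,-1.0,0,0,0,0,3,0,-1.3,0,0,0,0,3,0,-1.6,0,0,0,0,3,0,-1.9,0,0,0,0,3,0,-2.2,0,0,0,0,3])

```text
t: 12.7
tool_pos: [0.5453, 0.0424, 0.0406]
eef_rot: [0.64, 0.769, 0.0, 0.001]
ft_force: [2.0, 1.0, 1.6]
grip_width: 0.0304
grasp_force: 1.4
```

```bash
python3 go.py 460 26 40 10.5
```

```text
t 12.7 tcp [545.3  42.4  40.6] F [2.   1.05 1.57] w 3.04 q [-0.02  0.16  1.81  0.    1.17 -0.2 ]
shift cm [-0.06 -8.68  0.05] rot [ 0.001  0.    -0.   ]
```

Emit:
arm_command(series=[0,-0.3,0,0,0,0,3,0,-0.6,0,0,0,0,3,0,-0.9,0,0,0,0,3,0,-1.2,0,0,0,0,3,0,-1.5,0,0,0,0,3,0,-1.8,0,0,0,0,3,0,-2.1,0,0,0,0,3,0,-2.4,0,0,0,0,3])

```text
t: 13.37
tool_pos: [0.521, 0.038, 0.04]
eef_rot: [0.64, 0.769, -0.0, -0.0]
ft_force: [1.8, 1.2, 2.4]
grip_width: 0.0299
grasp_force: 1.4
```

```bash
python3 go.py 460 26 40 10.5
```

```text
t 13.37 tcp [521.  38.  40.] F [1.82 1.17 2.43] w 2.99 q [-0.03  0.1   1.88  0.    1.16 -0.21]
shift cm [-0.07 -6.22 -0.  ] rot [-0. -0. -0.]
```

Emit:
arm_command(series=[0,-0.3,-0.03,0,0,0,3,0,-0.6,-0.03,0,0,0,3,0,-0.9,-0.03,0,0,0,3,0,-1.2,-0.03,0,0,0,3,0,-1.5,-0.03,0,0,0,3,0,-1.8,-0.03,0,0,0,3,0,-2.1,-0.03,0,0,0,3,0,-2.4,-0.03,0,0,0,3])

```text
t: 14.03
tool_pos: [0.4971, 0.0336, 0.04]
eef_rot: [0.64, 0.769, -0.0, -0.0]
ft_force: [1.8, 0.3, -1.1]
grip_width: 0.0301
grasp_force: 0.9
```

Emit:
arm_command(series=[0,-0.3,0,0,0,0,3,0,-0.6,0,0,0,0,3,0,-0.9,0,0,0,0,3,0,-1.2,0,0,0,0,3,0,-1.5,0,0,0,0,3,0,-1.8,0,0,0,0,3,0,-2.1,0,0,0,0,3,0,-2.4,0,0,0,0,3])

```text
t: 14.7
tool_pos: [0.4738, 0.0293, 0.0403]
eef_rot: [0.64, 0.769, 0.0, -0.0]
ft_force: [3.0, 0.4, -2.4]
grip_width: 0.0299
grasp_force: 0.9
```

```bash
python3 go.py 460 26 40 10.5; python3 - <<'E'
from loc import *
for n in ("scene",):
    im,d=cams.capture(n); shoes(im,d,n,np.array([.566,.0468]),.127)
E
```

```text
t 14.7 tcp [473.8  29.3  40.3] F [ 3.03  0.36 -2.42] w 2.99 q [-0.05 -0.03  2.01  0.    1.16 -0.23]
shift cm [-0.07 -1.42  0.03] rot [ 0. -0. -0.]
scene lug 91 mean [687. -49.  67.] rect [686. -51.] [15. 33.] 6.6 zmax 0.08
scene lug 96 mean [567. 168.  67.] rect [565. 167.] [15. 32.] 11.8 zmax 0.078
scene body 188 mean [505.  36.  25.] rect [489.  30.] [90. 42.] 10.4 zmax 0.031
scene body 323 mean [692. -48.  25.] rect [685. -52.] [96. 43.] 5.7 zmax 0.034
scene body 279 mean [579. 172.  25.] rect [565. 167.] [97. 42.] 14.0 zmax 0.034
```

Emit:
arm_command(series=[0,-0.2,0.02,0,0,0,3,0,-0.4,0.02,0,0,0,3,0,-0.6,0.02,0,0,0,3,0,-0.8,0.02,0,0,0,3,0,-1.0,0.02,0,0,0,3,0,-1.2,0.02,0,0,0,3,0,-1.4,0.02,0,0,0,3,0,-1.6,0.02,0,0,0,3])

```text
t: 15.42
tool_pos: [0.4584, 0.0263, 0.0403]
eef_rot: [0.64, 0.769, 0.0, 0.0]
ft_force: [1.6, 0.5, 1.2]
grip_width: 0.0301
grasp_force: 1.2
```

```bash
python3 go.py 460 26 40 10.5; python3 - <<'E'
from h import *
for i in range(6):
    cams.capture('top'); s=env.observe(); print(np.round(s['ft_force'],2),round(s['grasp_force'],2),np.round(s['tool_pos'][0]*1000,1))
E
```

```text
t 15.42 tcp [458.4  26.3  40.3] F [1.6  0.54 1.19] w 3.01 q [-0.05 -0.07  2.05  0.    1.16 -0.24]
shift cm [-0.06  0.15  0.03] rot [ 0.  0. -0.]
[ 0.88 -0.62  0.82] 0.64 458.0
[0.23 0.51 0.93] 0.38 458.0
[0.6  0.37 0.37] 0.32 458.0
[ 0.53 -0.44 -0.07] 0.25 458.1
[0.59 0.4  0.37] 0.19 458.0
[0.27 0.97 0.27] 0.13 458.0
```

About 1.6 N with no lift, so the middle shoe runs free. It needs roughly 4 mm more; then I'll release it and go to the left shoe.

Emit:
arm_command(series=[0,-0.1,0,0,0,0,3,0,-0.2,0,0,0,0,3,0,-0.3,0,0,0,0,3,0,-0.35,0,0,0,0,3,0,-0.4,0,0,0,0,3,0,-0.4,0,0,0,0,3,0,0.1,0,0,0,0,3,0,0.5,0,0,0,0,3])

```text
t: 16.38
tool_pos: [0.4635, 0.0273, 0.0402]
eef_rot: [0.64, 0.769, -0.0, -0.0]
ft_force: [-0.4, -0.3, -0.1]
grip_width: 0.03
grasp_force: 0.0
```

Emit:
arm_command(series=[0,0,-1,0,0,0,3,0,0,-3,0,0,0,3,0,0,-6,0,0,0,3,2,1,-7,0,0,0,3,4,3,-7,0,0,0,3,7,5,-7,0,0,0,3,10,7,-7,0,0,0,3,11,9,-7,0,0,0,3])

```text
t: 17.05
tool_pos: [0.5321, 0.1555, 0.1112]
eef_rot: [0.639, 0.769, 0.001, -0.0]
ft_force: [1.2, -1.5, -0.0]
grip_width: 0.0301
grasp_force: 0.0
```

```bash
python3 go.py 564.5 167.5 110 13.6; python3 - <<'E'
from loc import *
for n in ("scene","top"):
    im,d=cams.capture(n); shoes(im,d,n,np.array([.566,.0468]),.127)
E
```

```text
t 17.05 tcp [532.1 155.5 111.2] F [ 1.18 -1.48 -0.04] w 3.01 q [0.19 0.09 1.74 0.   1.3  0.01]
shift cm [0.58 3.4  0.12] rot [ 0.001 -0.001 -0.053]
scene lug 86 mean [468.  27.  67.] rect [467.  26.] [15. 31.] 7.0 zmax 0.078
scene lug 90 mean [687. -50.  67.] rect [685. -52.] [15. 34.] 2.2 zmax 0.078
scene lug 99 mean [568. 168.  67.] rect [566. 168.] [14. 32.] 14.7 zmax 0.078
scene body 230 mean [480.  32.  25.] rect [466.  26.] [95. 42.] 10.8 zmax 0.034
scene body 321 mean [692. -48.  25.] rect [685. -52.] [96. 43.] 5.3 zmax 0.034
scene body 281 mean [579. 172.  25.] rect [566. 168.] [98. 42.] 13.5 zmax 0.033
top lug 52 mean [681. -51.  73.] rect [682. -52.] [12. 32.] 8.2 zmax 0.082
top lug 42 mean [462.  27.  76.] rect [462.  26.] [12. 30.] 1.9 zmax 0.083
top body 331 mean [680. -51.  26.] rect [682. -51.] [96. 43.] 6.1 zmax 0.034
top body 365 mean [462.  26.  26.] rect [462.  28.] [95. 45.] 10.8 zmax 0.034
```

Emit:
arm_command(series=[0.6,3.4,0,0,0,-0.053,3,0.6,3.4,0,0,0,-0.053,3,0.6,3.4,0,0,0,-0.053,3,0.6,3.4,0,0,0,-0.053,3,0.6,3.4,0,0,0,-0.053,3,0.6,3.4,0,0,0,-0.053,3,0.6,3.4,0,0,0,-0.053,3,0.6,3.4,0,0,0,-0.053,3])

```text
t: 17.82
tool_pos: [0.5641, 0.1637, 0.1109]
eef_rot: [0.619, 0.785, 0.0, 0.0]
ft_force: [0.6, 0.4, -0.5]
grip_width: 0.03
grasp_force: 0.0
```

```bash
python3 go.py 564.5 167.5 40 13.6
```

```text
t 17.82 tcp [564.1 163.7 110.9] F [ 0.56  0.43 -0.48] w 3.0 q [ 0.2   0.18  1.65 -0.    1.31 -0.04]
shift cm [0.36 0.12 7.09] rot [ 0.001  0.    -0.002]
```

Emit:
arm_command(series=[0.36,0.1,1,0,0,0,3,0.36,0.1,2.5,0,0,0,3,0.36,0.1,4,0,0,0,3,0.36,0.1,5.5,0,0,0,3,0.36,0.1,6.5,0,0,0,3,0.36,0.1,7,0,0,0,3,0.36,0.1,7,0,0,0,3,0.36,0.1,7,0,0,0,3])

```text
t: 18.48
tool_pos: [0.5643, 0.1677, 0.0402]
eef_rot: [0.619, 0.785, -0.0, -0.0]
ft_force: [-0.6, 0.4, 0.3]
grip_width: 0.0301
grasp_force: 0.0
```

Emit:
arm_command(series=[0,-0.2,0,0,0,0,3,0,-0.4,0,0,0,0,3,0,-0.7,0,0,0,0,3,0,-1.0,0,0,0,0,3,0,-1.3,0,0,0,0,3,0,-1.6,0,0,0,0,3,0,-1.9,0,0,0,0,3,0,-2.2,0,0,0,0,3])

```text
t: 19.15
tool_pos: [0.5432, 0.1626, 0.0407]
eef_rot: [0.619, 0.785, 0.001, 0.0]
ft_force: [1.8, 0.6, 2.1]
grip_width: 0.0299
grasp_force: 1.2
```

```bash
python3 go.py 460 140 40 13.6
```

```text
t 19.15 tcp [543.2 162.6  40.7] F [1.82 0.55 2.11] w 2.99 q [ 0.2   0.21  1.75  0.    1.18 -0.04]
shift cm [-0.25 -8.62  0.06] rot [ 0.001  0.    -0.001]
```

Same reading as the middle shoe: 1.9 N with slight downward drag, so free. I'll keep pushing and watching.

Emit:
arm_command(series=[0,-0.3,-0.02,0,0,0,3,0,-0.6,-0.02,0,0,0,3,0,-0.9,-0.02,0,0,0,3,0,-1.2,-0.02,0,0,0,3,0,-1.5,-0.02,0,0,0,3,0,-1.8,-0.02,0,0,0,3,0,-2.1,-0.02,0,0,0,3,0,-2.4,-0.02,0,0,0,3])

```text
t: 19.82
tool_pos: [0.5193, 0.1569, 0.0403]
eef_rot: [0.619, 0.785, 0.0, 0.0]
ft_force: [1.1, 1.4, 2.3]
grip_width: 0.0299
grasp_force: 1.2
```

Emit:
arm_command(series=[0,-0.3,0,0,0,0,3,0,-0.6,0,0,0,0,3,0,-0.9,0,0,0,0,3,0,-1.2,0,0,0,0,3,0,-1.5,0,0,0,0,3,0,-1.8,0,0,0,0,3,0,-2.1,0,0,0,0,3,0,-2.4,0,0,0,0,3])

```text
t: 20.48
tool_pos: [0.4959, 0.1512, 0.0403]
eef_rot: [0.619, 0.785, -0.0, -0.0]
ft_force: [2.6, 0.9, 1.7]
grip_width: 0.0301
grasp_force: 1.2
```

```bash
python3 go.py 460 140 40 13.6
```

```text
t 20.48 tcp [495.9 151.2  40.3] F [2.59 0.94 1.75] w 3.01 q [ 0.2   0.09  1.89  0.    1.16 -0.04]
shift cm [-0.25 -3.75  0.03] rot [-0.    -0.    -0.001]
```

Emit:
arm_command(series=[0,-0.3,-0.02,0,0,0,3,0,-0.6,-0.02,0,0,0,3,0,-0.9,-0.02,0,0,0,3,0,-1.2,-0.02,0,0,0,3,0,-1.5,-0.02,0,0,0,3,0,-1.8,-0.02,0,0,0,3,0,-2.1,-0.02,0,0,0,3,0,-2.4,-0.02,0,0,0,3])

```text
t: 21.15
tool_pos: [0.4724, 0.1456, 0.0404]
eef_rot: [0.619, 0.785, -0.0, -0.0]
ft_force: [2.1, 1.0, -0.4]
grip_width: 0.0299
grasp_force: 0.9
```

Emit:
arm_command(series=[0,-0.3,0,0,0,0,3,0,-0.6,0,0,0,0,3,0,-0.9,0,0,0,0,3,0,-1.2,0,0,0,0,3,0,-1.5,0,0,0,0,3,0,-1.8,0,0,0,0,3,0,-2.1,0,0,0,0,3,0,-2.4,0,0,0,0,3])

```text
t: 21.82
tool_pos: [0.4492, 0.14, 0.0405]
eef_rot: [0.619, 0.785, 0.0, -0.0]
ft_force: [2.4, 0.5, -1.3]
grip_width: 0.0297
grasp_force: 0.8
```

```bash
python3 go.py 460 140 40 13.6; python3 - <<'E'
from loc import *
for n in ("scene",):
    im,d=cams.capture(n); shoes(im,d,n,np.array([.566,.0468]),.127)
E
```

```text
t 21.82 tcp [449.2 140.   40.5] F [ 2.38  0.53 -1.3 ] w 2.97 q [ 0.19 -0.04  2.02  0.    1.16 -0.04]
shift cm [-0.26  1.05  0.05] rot [ 0.    -0.    -0.001]
scene lug 83 mean [467.  27.  67.] rect [466.  26.] [17. 31.] 9.5 zmax 0.077
scene lug 89 mean [687. -49.  68.] rect [685. -51.] [12. 32.] 3.7 zmax 0.078
scene body 227 mean [480.  32.  25.] rect [465.  25.] [95. 42.] 10.3 zmax 0.034
scene body 170 mean [488. 149.  25.] rect [487. 148.] [44. 41.] 14.0 zmax 0.032
scene body 316 mean [692. -48.  25.] rect [685. -52.] [95. 44.] 6.2 zmax 0.033
```

Emit:
arm_command(series=[0,-0.2,0.02,0,0,0,3,0,-0.4,0.02,0,0,0,3,0,-0.6,0.02,0,0,0,3,0,-0.75,0.02,0,0,0,3,0,-0.88,0.02,0,0,0,3,0,-0.96,0.02,0,0,0,3,0,-1.0,0.02,0,0,0,3,0,-1.0,0.02,0,0,0,3])

```text
t: 22.53
tool_pos: [0.4398, 0.1377, 0.0404]
eef_rot: [0.619, 0.785, 0.0, 0.0]
ft_force: [1.0, 0.1, 1.8]
grip_width: 0.0302
grasp_force: 0.7
```

Emit:
arm_command(series=[0,0.3,0,0,0,0,3,0,0.7,0,0,0,0,3,0,0.8,-0.2,0,0,0,3,0,0.8,-1,0,0,0,3,0,0.8,-4,0,0,0,3,0,0.8,-7,0,0,0,3,0,4,-11,0,0,0,3,0,8,-14,0,0,0,3])

```text
t: 23.2
tool_pos: [0.5037, 0.1533, 0.1718]
eef_rot: [0.619, 0.785, 0.0, 0.0]
ft_force: [1.1, -0.5, 1.2]
grip_width: 0.0301
grasp_force: 0.0
```

```bash
python3 go.py 460 140 40 13.6; python3 - <<'E'
from loc import *
for n in ("scene","top"):
    im,d=cams.capture(n); shoes(im,d,n,np.array([.566,.0468]),.127)
    cv2.imwrite(f"pics/{n}9.png",im)
E
```

```text
t 23.2 tcp [503.7 153.3 171.8] F [ 1.13 -0.5   1.23] w 3.01 q [ 0.2  -0.04  1.76 -0.    1.42 -0.04]
shift cm [-0.27 -4.57 13.18] rot [ 0.     0.    -0.001]
scene lug 84 mean [468.  28.  67.] rect [466.  27.] [15. 31.] 7.4 zmax 0.079
scene lug 62 mean [454. 142.  63.] rect [455. 141.] [ 8. 32.] 19.9 zmax 0.077
scene lug 89 mean [687. -49.  68.] rect [685. -51.] [14. 33.] 8.4 zmax 0.079
scene body 230 mean [480.  31.  25.] rect [465.  25.] [98. 43.] 9.6 zmax 0.034
scene body 223 mean [469. 145.  25.] rect [455. 141.] [89. 42.] 13.5 zmax 0.033
scene body 313 mean [692. -48.  25.] rect [684. -52.] [96. 43.] 4.7 zmax 0.033
top lug 51 mean [681. -51.  74.] rect [682. -52.] [12. 31.] 6.0 zmax 0.083
top lug 43 mean [462.  27.  74.] rect [462.  26.] [12. 30.] 1.5 zmax 0.08
top lug 7 mean [448. 151.  77.] rect [448. 150.] [3. 9.] 1.2 zmax 0.081
top body 330 mean [681. -51.  26.] rect [682. -51.] [95. 42.] 4.8 zmax 0.034
top body 356 mean [462.  26.  26.] rect [462.  26.] [95. 42.] 10.7 zmax 0.034
top body 18 mean [457. 158.  25.] rect [457. 158.] [15. 10.] 3.2 zmax 0.033
top body 15 mean [404. 146.  26.] rect [404. 146.] [ 9. 13.] 2.6 zmax 0.029
```

View pics/scene9.png

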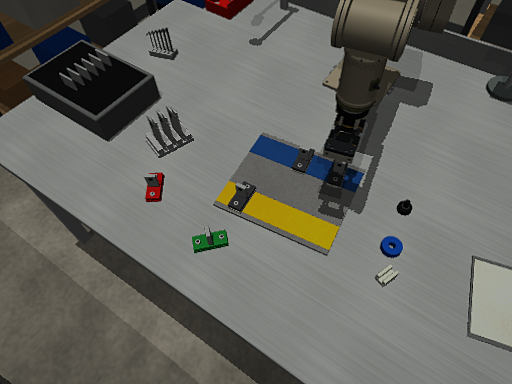

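The yellow strip holds one shoe (at 241,196) and the blue strip holds two (at 303,160 and 338,178). The other parts haven't moved. I'll clear the arm and do one last check.

Emit:
arm_command(series=[0,3,-2,0,0,0,3,0,6,-4,0,0,0,3,0,9,-4,0,0,0,3,0,11,-4,0,0,0,3,0,12,-4,0,0,0,3,0,12,-4,0,0,0,3,0,12,-4,0,0,0,3,0,12,-4,0,0,0,3])

```text
t: 23.97
tool_pos: [0.6199, 0.1811, 0.2087]
eef_rot: [0.619, 0.785, -0.001, -0.0]
ft_force: [-0.6, 0.5, -0.8]
grip_width: 0.0303
grasp_force: 0.0
```

```bash
python3 - <<'E'
from loc import *
for n in ("scene","top"):
    im,d=cams.capture(n); shoes(im,d,n,np.array([.566,.0468]),.127)
E
```

```text
scene lug 86 mean [468.  27.  67.] rect [467.  27.] [13. 31.] 7.4 zmax 0.078
scene lug 90 mean [687. -50.  68.] rect [686. -52.] [15. 32.] 1.8 zmax 0.08
scene body 229 mean [481.  31.  25.] rect [466.  25.] [96. 43.] 11.2 zmax 0.034
scene body 321 mean [692. -47.  25.] rect [684. -52.] [97. 43.] 6.0 zmax 0.033
top lug 53 mean [681. -51.  72.] rect [682. -52.] [13. 32.] 10.9 zmax 0.084
top lug 42 mean [462.  27.  75.] rect [462.  26.] [12. 30.] 1.5 zmax 0.083
top body 329 mean [681. -50.  26.] rect [683. -52.] [94. 43.] 5.6 zmax 0.034
top body 362 mean [463.  26.  26.] rect [462.  27.] [94. 43.] 10.8 zmax 0.034
top body 20 mean [470. 165.  26.] rect [469. 165.] [40.  5.] 12.2 zmax 0.033
```

```bash
python3 -c "
from bench import env
print(env.close_job())"
```

```text
the job is handed in; nothing more can be done
None
```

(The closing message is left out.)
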